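Take the battery out of the desk lantern and lay it in the charger

ROBOT

A 6-joint arm with a two-finger parallel gripper is mounted at the origin on the work surface. World frame = base frame: x ahead of the robot, y to its left, z up, the work surface at z = 0. Lengths are in m, angles in rad, forces in N, time in s.
With the tool pointing down it reaches from about 0.375 to 0.975 m from the base axis. Payload 3.8 kg.
Tool frame: the origin (TCP) lies at the very end of the fingers, on their centre line; the grasp point (between the pads) lies 19 mm behind it (pinch_z is the z of the grasp point in the tool frame, in m); z points along the fingers, y is the line along which they close (so a half turn about z gives the same grasp; the last joint's range is limited). The gripper opens to 85 mm and grips with 20 to 120 N. Pads are 22 mm wide; open, the fingers measure 114 mm over their backs; the gripper's body (76 mm by 85 mm) begins 54 mm behind the grasp point. The pads swing forward as they close: fully open they stand 13 mm farther back than shut.
Start: joints at [-1.247, 0.264, 1.604, -0, 1.274, -0.037], TCP at [0.238, -0.632, 0.231] pointing down, gripper open.
Joint ranges: [-2.63, 2.63], [-0.94, 2.18], [0.31, 2.57], [-1.31, 4.45], [0, 2.66], [-2.55, 2.55]. Speed limits (rad/s): [2.57, 2.57, 3.14, 3.14, 3.14, 3.14].

INTERFACE

Orientations are given as a rotation vector (axis times angle).
In Python, from station import * gives the robot as it stands.
- The arm moves only by the shell command python3 -m inch 'ROWS' [FORCE]. ROWS is JSON, a list of rows, each an object of numbers: "x", "y", "z": the shift along the tool's x, y, z in m; "spin": the turn about the tool's z in rad; "claw": the finger opening in m, from 0 to 0.0854. In form: [{"x": .., "y": .., "z": .., "spin": .., "claw": ..}, ...]. A call has exactly 10 rows; each row shifts and turns the commanded pose from where the row before left it, along the tool's axes as they then stand; what a row does not reach is not made up. A row lasts 1/10 s, in which the tool goes at most 50 mm and 8.59 degrees, less where a joint would pass 70% of its speed; a pose out of reach is approached as far as the arm can. A call with a gripper value outside its range is refused whole. The fingers move at their own pace and stop on an object; FORCE is the grip in N (left out, the last holds). Time passes only in rows, so rows that do not move let the fingers close, or fill a call up. It gives the time, the measured TCP pose, the force, the opening and the grip force at its end, in the units of the state.
- get_state(): the state, without advancing time (a new reading comes with each control period).
- get_image(name): name is "scene" or "top"; returns the picture (420x560x3 uint8, red, green, blue); there is no depth.
- calibration(name): a dict with "fx", "fy", "cx", "cy" (pixels), "T" (4x4, takes a point from camera to world coordinates). Camera axes: x right, y up, looking along -z (the intrinsics and any distortion apply to the point x, -y, -z); pixel columns grow to the right and rows downward; lengths in m; the calibration is good to about 2 mm. A picture is of the moment at which its call begins. calibration takes no time and is no camera call.
- finish_job(): hands the job in; it is judged then, once.
The state is a dict: "time_s": time; "joint_pos": joint angles; "joint_velocities": joint speeds; "tau": joint torques, N m; "tcp_pos": TCP position; "ee_rot": TCP orientation; "contact_force": force on the tool from outside, world axes, zero at the start; "moment": the same for the moment, N m; "gripper_width": finger opening in m; "finger_force": force on a finger pad.
Only numpy, scipy, OpenCV 4.12 (cv2) and the standard library are available. Lean on these libraries where they do the work, as an engineer would, in place of code of your own. Each camera call takes 0.05 s, during which the arm holds its last target. There are 200 camera calls.

TASK

Open the battery lantern: push its bayonet cap down, turn it a quarter turn counter-clockwise, lift it off and set it flat, fin up, in the middle of the shallow white dish. Then pull the battery pack out by its neck, stand it upright on the bare desk and let go, take it again by its body and lay it lengthwise in both saddles of the charging cradle, neck to either end and its body centred between the two ends. Leave everything else on the desk where it is.

Things in the scene. Friction and masses are not known exactly. Their poses are not given: they have to be found in the camera images.
- lantern: squat battery lantern, fixed to the desk: upright black tube, 138 mm diameter at the foot, 132 above, 115 high, bore 106, its open top closed by the cap. Origin: centre of its underside, z up. On its rim stand two aluminium bayonet brackets, tops 140 mm above the desk, 53 to 66 mm from the axis, that hold the cap's two lugs; the locked pockets lie on its +x and -x
- pocket (a point): lug pocket of the bracket on the lantern's +x (the other is opposite). Seen from above the bracket roofs the arc from 20 degrees clockwise of the pocket, where a wall stops the lug, to 62 degrees counter-clockwise. A lip keeps the lug from turning until the cap is pushed down 5 mm or more; then it turns counter-clockwise under the roof
- mouth (a point): centre of the lantern's mouth, 140 mm above the desk. Turned about 70 degrees or more counter-clockwise from locked, the cap's lugs are clear of the roofs and it lifts straight off; a stop ends the turn at about 100 degrees, so 85 is a good turn
- spring_ring (a joint): how far the spring ring under the cap (inside diameter 94 mm) is pushed down: 0 up, 0.008 m at its hard stop; about 6 N to start, 10 N at the stop. It lifts the cap back by itself
- cap: round grey lantern cap: disc 100 mm diameter, 8 thick; lugs on its +x and -x reaching 60 mm from the axis, 13 wide; on top a straight grip fin along its x, 70 long, 16 thick (y), from 8 to 44 mm above the underside. About 0.16 kg. Origin: centre of the underside, z up. At the start locked on the lantern, x along the lantern's x, underside 125 mm above the desk
- pack: round battery pack: aluminium body 50 mm diameter, 75 long, then a black neck 20 diameter, 30 long; about 0.3 kg. Origin: centre of the flat foot, z towards the neck. At the start upright on the lantern's axis, foot 8 mm above the desk, its lower 25 mm in a seat with 2.5 mm play; pull it straight up by the neck, round which the bore is free to 47 mm from the axis
- pack_mid (a point): centre of the pack's 75 mm body, on its axis
- cradle: charging cradle, fixed: black base 130 (x) by 84 (y) by 8 mm with two grey V-shaped saddles, 10 mm thick along x, centred at x = -28 and +28 mm, 29 mm high, 66 mm wide (y); between them it is open. A grey lamp block 20 mm high stands on the base at x = +52 mm. Origin: centre of its underside, z up; the pack lies along its x
- cradle_seat (a point): where the middle of the pack's body comes to be when it lies in both saddles: 36 mm above the desk
- dish: shallow square white dish, fixed, 170 by 170 mm, 24 high, walls 10 thick, inside 150 by 150, floor 10 mm above the desk. Origin: centre of its underside, z up. (Of the desk's unlisted fixed equipment the tall pieces, up to 250 mm, stand at the sides, more than 0.58 m left and right of the middle; along the far edge, from 0.75 m ahead on, nothing unlisted is over 75 mm high)
- stapler: office stapler, 140 mm long (x), 36 wide (y), 46 high. Loose. Origin: centre of its underside, z up
- mug: white mug, 80 mm diameter, 90 high, its handle sticks out 30 mm to its +y side. Loose. Origin: centre of its underside, z up
- tape: tape dispenser, 140 mm long (x), 50 wide (y), 75 high. Loose. Origin: centre of its underside, z up
- calculator: desk calculator, 150 (x) by 90 (y) by 21 mm high. Loose. Origin: centre of its underside, z up
- bottle: clear water bottle, 64 mm diameter, 190 high. Loose. Origin: centre of its underside, z up
- notebook: closed notebook, 204 (x) by 148 (y) by 15 mm high. Loose. Origin: centre of its underside, z up
- penpot: pen pot, 72 mm diameter, 95 high; pens stick out to 160 mm high and lean out to 38 mm from its axis. Loose. Origin: centre of its underside, z up

How it is judged:
On the way, in this order (a step that is already met when the one before it is completed fails the run):
1. the cap is turned out of its brackets while still sitting in the lantern (angle between the x axis of cap and the x axis of lantern, either way round above 1.1 rad and horizontal distance between cap and lantern below 0.012 m and height (world z) of cap below 0.136 m).
2. the cap lies flat, fin up, in the dish, released (x of cap in the frame of dish between -0.03 and 0.03 m and y of cap in the frame of dish between -0.03 and 0.03 m and height (world z) of cap below 0.016 m and angle between cap's own z axis and vertical below 0.12 rad and contact force between the fingers and cap below 0.1 N and linear speed of cap below 0.02 m/s), for 0.2 s.
3. the pack stands upright on the bare desk, released (angle between pack's own z axis and vertical below 0.1 rad and height (world z) of pack below 0.004 m and horizontal distance between pack and lantern above 0.08 m and contact force between the fingers and pack below 0.1 N and linear speed of pack below 0.02 m/s), for 0.2 s.
At the end, for the whole second after the job is handed in: cap flat (0.12 rad), fin up, on the dish's floor, within 30 mm of its centre along both sides; pack in both saddles, mid-body within 15 mm of the seat lengthwise, 8 mm sideways, 6 mm in height, aligned within 0.12 rad, neck to either end; both released and at rest (all of step 2 and x of pack_mid in the frame of cradle between -0.015 and 0.015 m and y of pack_mid in the frame of cradle between -0.008 and 0.008 m and height (world z) of pack_mid between 0.03 and 0.042 m and angle between the z axis of pack and the x axis of cradle, either way round below 0.12 rad and contact force between the fingers and pack below 0.1 N and linear speed of pack below 0.02 m/s and angular speed of pack below 0.2 rad/s); the robot touches nothing.
It fails at once if another thing on the desk was moved by more than 30 mm or tipped (distance of any of stapler, mug, tape, calculator, bottle, notebook, penpot from where it was at the start of the episode above 0.03 m or angle between any of stapler, mug, tape, calculator, bottle, notebook, penpot's own z axis and vertical above 0.3 rad).
It also fails if it takes over 72 s, if anything falls off the work surface, if the arm or the gripper's body presses on something with over 40 N, if the wrist force passes 120 N, or if a joint passes its speed limit or range.

## Working session

There is one attempt and no reset: what is moved stays moved. The work goes in short steps, Python scripts to look and compute and a shell command to move; the robot and the scene stay as the last step left them, time stands still between calls to the robot, and variables do not carry over. Pictures are saved under pics/ and viewed, at most 10 in all, crops included, and the job is handed in when it is done.

```bash
ls; mkdir -p pics; python3 - <<'E'
from station import *
import cv2
for n in("scene","top"):
    im=get_image(n); cv2.imwrite(f"pics/{n}0.png",im[:,:,::-1]); c=calibration(n); print(n,c)
s=get_state(); print(s)
E
```

```text
pics
scene {'fx': 528.8349834028809, 'fy': 528.8349834028809, 'cx': 291.4618057762156, 'cy': 212.77089400824144, 'T': array([[-1.60571068e-01, -5.98051274e-01,  7.85208002e-01,
         1.64663445e+00],
       [ 9.87024053e-01, -9.78330036e-02,  1.27327223e-01,
         1.88375435e-01],
       [ 6.71049430e-04,  7.95464253e-01,  6.06000142e-01,
         9.93661076e-01],
       [ 0.00000000e+00,  0.00000000e+00,  0.00000000e+00,
         1.00000000e+00]])}
top {'fx': 460.90132537769307, 'fy': 460.90132537769307, 'cx': 277.23534010881303, 'cy': 204.50062990027658, 'T': array([[ 0.01666813,  0.99049809, -0.13651266,  0.31998632],
       [-0.99985811,  0.01617934, -0.00468938, -0.01764339],
       [-0.00243613,  0.13657145,  0.99062723,  1.52264438],
       [ 0.        ,  0.        ,  0.        ,  1.        ]])}
{'time_s': 0.1, 'joint_pos': array([-1.24687588e+00,  2.64702470e-01,  1.60529459e+00,  1.61536116e-05,
        1.27369443e+00, -3.68824701e-02]), 'joint_velocities': array([ 0.00116128, -0.00047264, -0.00253549,  0.00062335, -0.00242384,
       -0.0016498 ]), 'tau': array([-4.73964265e-04, -5.16709542e+01, -3.68589270e+01,  3.56093199e-05,
        6.33563395e-03, -1.79807887e-05]), 'tcp_pos': array([ 0.2380879 , -0.63088235,  0.23003905]), 'ee_rot': array([-3.08856566e+00, -5.63298347e-01,  4.47235386e-04]), 'contact_force': array([ 0.79744983, -0.17258843,  0.04625487]), 'moment': array([-0.01018323,  0.01716416,  0.00460109]), 'finger_force': 0.0, 'gripper_width': 0.0857586517389588}
```

View pics/top0.png

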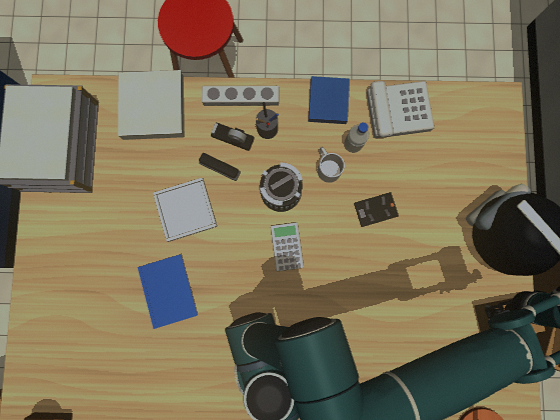

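View pics/scene0.png

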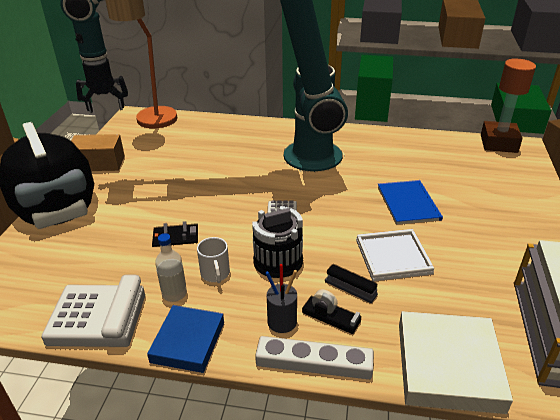

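The top view shows the lantern at about (281,187) with its fin slanted, the dish at (185,210), and the cradle at (376,209). The stapler is at (219,166), the mug at (330,166) and the calculator at (286,247). I'll enlarge these regions to measure them.

```bash
cat > h.py <<'E'
from station import *
import numpy as np, cv2
def ray(n,u,v):
    c=calibration(n); T=c["T"]
    d=T[:3,:3]@np.array([(u-c["cx"])/c["fx"],-(v-c["cy"])/c["fy"],-1]); return T[:3,3],d
def onz(n,u,v,z):
    o,d=ray(n,u,v); return (o+d*(z-o[2])/d[2])
def proj(n,p):
    c=calibration(n); T=c["T"]; q=T[:3,:3].T@(np.array(p)-T[:3,3])
    return c["cx"]+c["fx"]*q[0]/-q[2], c["cy"]-c["fy"]*q[1]/-q[2]
def crop(im,u,v,w,h,k): return cv2.resize(im[v:v+h,u:u+w],None,fx=k,fy=k,interpolation=cv2.INTER_NEAREST)
E
python3 - <<'E'
from h import *
t=cv2.imread("pics/top0.png"); s=cv2.imread("pics/scene0.png")
a=crop(t,250,155,65,65,6); b=crop(t,345,180,65,65,6)
cv2.imwrite("pics/c1.png",np.hstack([a,b]))
a=crop(s,240,190,75,90,5); b=crop(s,140,215,70,90,5)
cv2.imwrite("pics/c2.png",np.hstack([a,b]))
for nm,p,z in(("lant",(281,183),.14),("cradle",(376,209),.008),("dish",(185,210),.02),("mug",(331,166),.09)): print(nm,onz("top",*p,z))
hsv=cv2.cvtColor(t,cv2.COLOR_BGR2HSV)
# dish: bright low sat
m=((hsv[...,1]<40)&(hsv[...,2]>120)).astype(np.uint8); m[:, :145]=0;m[:,225:]=0;m[:170]=0;m[250:]=0
m=cv2.morphologyEx(m,cv2.MORPH_CLOSE,np.ones((5,5)))
cs,_=cv2.findContours(m,0,2); c=max(cs,key=cv2.contourArea); r=cv2.minAreaRect(c); print(r)
P=[onz("top",*q,.024)[:2] for q in cv2.boxPoints(r)]; print(np.round(P,4),np.mean(P,0),[np.linalg.norm(P[i]-P[i-1]) for i in range(4)])
E
```

```text
lant [ 0.57684812 -0.02146812  0.14      ]
cradle [ 0.51901496 -0.33770686  0.008     ]
dish [0.50385862 0.29233008 0.02      ]
mug [ 0.64351374 -0.17940032  0.09      ]
((184.154052734375, 209.3756866455078), (51.244468688964844, 52.8619384765625), 72.89727020263672)
[[0.5591 0.405 ]
 [0.6139 0.2404]
 [0.4522 0.1849]
 [0.3989 0.3473]] [0.50603721 0.29440015] [np.float64(0.17031191644736796), np.float64(0.17344350082366372), np.float64(0.17101161177417917), np.float64(0.1709234333294492)]
```

View pics/c1.png

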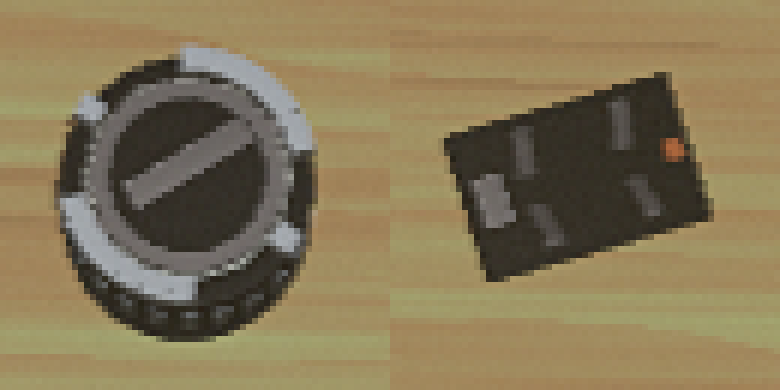

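View pics/c2.png

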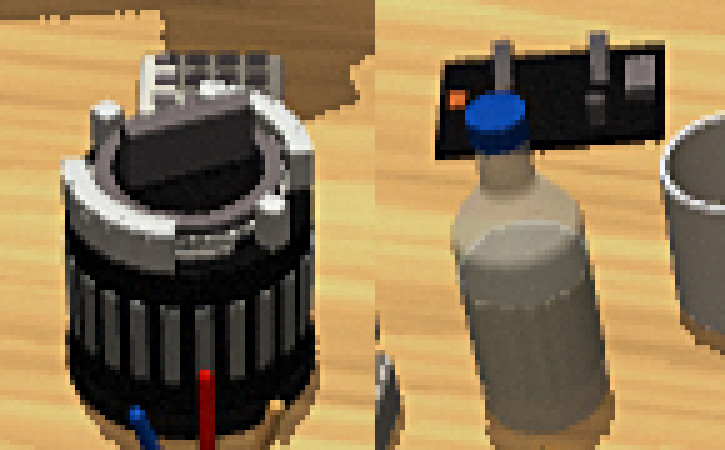

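The top crop shows the fin running from crop pixel (130,195) to (245,130), i.e. image (272,187) to (291,177), with bracket roofs at upper right and lower left. The cradle's lamp block is on its left side, which is +y in the world, so that side is the cradle's +x.

```bash
python3 - <<'E'
from h import *
from scipy.spatial.transform import Rotation as R
t=cv2.imread("pics/top0.png"); hsv=cv2.cvtColor(t,cv2.COLOR_BGR2HSV); V=hsv[...,2].astype(int); S=hsv[...,1]
print("fin px", [V[int(155+y/6),int(250+x/6)] for x,y in((130,195),(190,160),(245,130),(150,120),(220,220),(180,90))])
# fin mask inside radius 13px of the cap centre
yy,xx=np.mgrid[:420,:560]
m=((np.hypot(xx-281,yy-182)<14)&(V>75)).astype(np.uint8)
n,l,st,ce=cv2.connectedComponentsWithStats(m); k=l[182,281] or 1+np.argmax(st[1:,4]); 
r=cv2.minAreaRect(np.argwhere(l==k)[:,::-1].astype(np.float32)); P=np.array([onz("top",*q,.169)[:2] for q in cv2.boxPoints(r)])
e=[P[1]-P[0],P[2]-P[1]]; L=max(e,key=np.linalg.norm)
print("fin",r,P.mean(0),[np.linalg.norm(v) for v in e],"yaw",np.degrees(np.arctan2(L[1],L[0])))
# bright brackets at z=.14
m=((np.hypot(xx-281,yy-185)<27)&(V>130)&(S<50)).astype(np.uint8)
pts=np.argwhere(m)[:,::-1]; W=np.array([onz("top",*q,.14)[:2] for q in pts])
from scipy.optimize import least_squares
f=least_squares(lambda p:np.hypot(*(W-p[:2]).T)-p[2],[.577,-.021,.06],loss="soft_l1",f_scale=.003); print("bracket circ",f.x,len(W))
# cradle black
m=((V<75)&(xx>345)&(xx<405)&(yy>185)&(yy<235)).astype(np.uint8); m=cv2.morphologyEx(m,cv2.MORPH_CLOSE,np.ones((5,5)))
c=max(cv2.findContours(m,0,2)[0],key=cv2.contourArea); r=cv2.minAreaRect(c)
P=np.array([onz("top",*q,.008)[:2] for q in cv2.boxPoints(r)]); e=[P[1]-P[0],P[2]-P[1]]; L=max(e,key=np.linalg.norm)
print("cradle",r,P.mean(0),[np.linalg.norm(v) for v in e],np.degrees(np.arctan2(L[1],L[0])))
# scene cross-checks
s=cv2.imread("pics/scene0.png"); hs=cv2.cvtColor(s,cv2.COLOR_BGR2HSV)
for nm,p in(("dish",(.506,.2944,.024)),("lantern",(f.x[0],f.x[1],.14)),("cradle",(*P.mean(0),.008))): print(nm,"in scene",np.round(proj("scene",p),1))
m=((hs[...,1]<45)&(hs[...,2]>120)).astype(np.uint8); m[:225]=0;m[285:]=0;m[:,:350]=0;m[:,440:]=0; m=cv2.morphologyEx(m,cv2.MORPH_CLOSE,np.ones((5,5)))
c=max(cv2.findContours(m,0,2)[0],key=cv2.contourArea); q=cv2.approxPolyDP(cv2.convexHull(c),5,True)[:,0]; print("dish scene",q.tolist(),[np.round(onz("scene",*a,.024)[:2],3).tolist() for a in q])
T=R.from_rotvec(get_state()["ee_rot"]).as_matrix(); print(np.round(T,3))
E
```

```text
fin px [np.int64(79), np.int64(108), np.int64(103), np.int64(52), np.int64(52), np.int64(110)]
fin ((280.20001220703125, 177.1000213623047), (18.02498435974121, 26.246904373168945), 71.56505584716797) [ 0.58942065 -0.01873891] [np.float64(0.07881161021080621), np.float64(0.05480552065044568)] yaw -70.28710008692947
bracket circ [ 0.57650763 -0.02057887  0.0594184 ] 278
cradle ((375.6015319824219, 209.15509033203125), (25.425907135009766, 38.849082946777344), 73.49563598632812) [ 0.51865379 -0.33643574] [np.float64(0.13014997491654393), np.float64(0.08432138511674539)] -72.50113158257034
dish in scene [394.8 248.6]
lantern in scene [278.1 219.9]
cradle in scene [176.3 232.6]
dish scene [[412, 229], [433, 268], [373, 279], [357, 235]] [[0.411, 0.343], [0.569, 0.395], [0.636, 0.239], [0.464, 0.187]]
[[ 0.936  0.353 -0.001]
 [ 0.353 -0.936  0.002]
 [ 0.    -0.002 -1.   ]]
```

```bash
python3 - <<'E'
from h import *
t=cv2.imread("pics/top0.png"); V=t.max(2).astype(int); yy,xx=np.mgrid[:420,:560]
c=np.array(proj("top",(.5765,-.0206,.169))); print(c)
for rad in(9,10,11):
    m=((np.hypot(xx-c[0],yy-c[1])<rad)&(V>72)).astype(np.uint8)
    l=cv2.connectedComponents(m,connectivity=4)[1]; k=l[int(round(c[1])),int(round(c[0]))]
    p=np.argwhere(l==k)[:,::-1].astype(float)
    W=np.array([onz("top",*q,.169)[:2] for q in p]); ev,u=np.linalg.eigh(np.cov(W.T)); d=u[:,1]
    print(rad,len(p),W.mean(0),np.sqrt(12*ev),np.degrees(np.arctan2(d[1],d[0])))
from scipy.spatial.transform import Rotation as R
T=R.from_rotvec(get_state()["ee_rot"]).as_matrix(); print("tool x yaw",np.degrees(np.arctan2(T[1,0],T[0,0])))
E
```

```text
[280.76236061 181.33455249]
9 89 [ 0.5754823  -0.02093219] [0.01509744 0.05398412] 121.93701360321114
10 100 [ 0.57540162 -0.02071147] [0.01521924 0.06040005] 121.31482251149744
11 109 [ 0.57524128 -0.02052158] [0.01527545 0.06570089] 121.3909885300249
tool x yaw 20.672206829878707
```

```bash
cat > go.py <<'E'
import sys
from h import *
from scipy.spatial.transform import Rotation as R
x,y,z,yaw=map(float,sys.argv[1:5]); s=get_state(); T=R.from_rotvec(s["ee_rot"]).as_matrix()
cur=np.degrees(np.arctan2(T[1,0],T[0,0])); d=T.T@(np.array([x,y,z])-s["tcp_pos"])
print("t",round(s["time_s"],2),"tcp",np.round(s["tcp_pos"],4),"yaw",round(cur,1),"q",np.round(np.degrees(s["joint_pos"]),0),"w",round(s["gripper_width"],4),"F",np.round(s["contact_force"],1),"ff",round(s["finger_force"],1))
print("need tool shift",np.round(d,4),"spin",round(-np.radians((yaw-cur+180)%360-180),3))
E
python3 -m inch '[{"x":0.037,"y":-0.0315,"z":0,"spin":0,"claw":0.06},{"x":0.037,"y":-0.0315,"z":0,"spin":0,"claw":0.06},{"x":0.037,"y":-0.0315,"z":0,"spin":0,"claw":0.06},{"x":0.037,"y":-0.0315,"z":0,"spin":0,"claw":0.06},{"x":0.037,"y":-0.0315,"z":0,"spin":0,"claw":0.06},{"x":0.037,"y":-0.0315,"z":0,"spin":0,"claw":0.06},{"x":0.037,"y":-0.0315,"z":0,"spin":0,"claw":0.06},{"x":0.037,"y":-0.0315,"z":0,"spin":0,"claw":0.06},{"x":0.037,"y":-0.0315,"z":0,"spin":0,"claw":0.06},{"x":0.037,"y":-0.0315,"z":0,"spin":0,"claw":0.06}]' 60
python3 go.py 0.576 -0.0206 0.23 121.5
```

```text
time_s: 1.1
tcp_pos: [0.4735, -0.2042, 0.231]
ee_rot: [-3.091, -0.563, 0.0]
contact_force: [1.3, -0.7, 0.1]
gripper_width: 0.0601
finger_force: 0.0
t 1.1 tcp [ 0.4735 -0.2042  0.231 ] yaw 20.7 q [-26.  -2. 111.  -0.  71.  43.] w 0.0601 F [ 1.3 -0.7  0.1] ff 0.0
need tool shift [ 0.1607 -0.1357  0.001 ] spin -1.76
```

```bash
python3 -m inch '[{"x":0.036,"y":-0.03,"z":0,"spin":0,"claw":0.06},{"x":0.036,"y":-0.03,"z":0,"spin":0,"claw":0.06},{"x":0.036,"y":-0.03,"z":0,"spin":0,"claw":0.06},{"x":0.036,"y":-0.03,"z":0,"spin":0,"claw":0.06},{"x":0.017,"y":-0.016,"z":0,"spin":0,"claw":0.06},{"spin":-0.149,"x":0,"y":0,"z":0,"claw":0.06},{"spin":-0.149,"x":0,"y":0,"z":0,"claw":0.06},{"spin":-0.149,"x":0,"y":0,"z":0,"claw":0.06},{"spin":-0.149,"x":0,"y":0,"z":0,"claw":0.06},{"spin":-0.149,"x":0,"y":0,"z":0,"claw":0.06}]'
python3 -m inch '[{"spin":-0.149,"x":0,"y":0,"z":0,"claw":0.06},{"spin":-0.149,"x":0,"y":0,"z":0,"claw":0.06},{"spin":-0.149,"x":0,"y":0,"z":0,"claw":0.06},{"spin":-0.149,"x":0,"y":0,"z":0,"claw":0.06},{"spin":-0.149,"x":0,"y":0,"z":0,"claw":0.06},{"spin":-0.149,"x":0,"y":0,"z":0,"claw":0.06},{"spin":-0.121,"x":0,"y":0,"z":0,"claw":0.06},{"spin":0,"x":0,"y":0,"z":0.01,"claw":0.06},{"spin":0,"x":0,"y":0,"z":0.01,"claw":0.06},{"spin":0,"x":0,"y":0,"z":0,"claw":0.06}]'
python3 go.py 0.576 -0.0206 0.141 121.5
```

```text
time_s: 2.1
tcp_pos: [0.5754, -0.022, 0.2306]
ee_rot: [-2.668, -1.658, 0.002]
contact_force: [-0.5, -0.0, -0.2]
gripper_width: 0.0599
finger_force: 0.0
time_s: 3.1
tcp_pos: [0.5741, -0.022, 0.2083]
ee_rot: [-1.535, -2.736, 0.003]
contact_force: [0.9, 0.8, 0.3]
gripper_width: 0.0599
finger_force: 0.0
t 3.1 tcp [ 0.5741 -0.022   0.2083] yaw 121.4 q [ -5.   5. 106.   0.  69. -36.] w 0.0599 F [0.9 0.8 0.3] ff 0.0
need tool shift [-0.      0.0026  0.0673] spin -0.002
```

```bash
python3 -m inch '[{"x":0,"y":0.002,"z":0.022,"spin":0,"claw":0.06},{"x":0,"y":0,"z":0.025,"spin":0,"claw":0.06},{"x":0,"y":0,"z":0.02,"spin":0,"claw":0.06},{"x":0,"y":0,"z":0,"spin":0,"claw":0.03},{"x":0,"y":0,"z":0,"spin":0,"claw":0.008},{"x":0,"y":0,"z":0,"spin":0,"claw":0.008},{"x":0,"y":0,"z":0,"spin":0,"claw":0.008},{"x":0,"y":0,"z":0,"spin":0,"claw":0.008},{"x":0,"y":0,"z":0,"spin":0,"claw":0.008},{"x":0,"y":0,"z":0,"spin":0,"claw":0.008}]' 60
python3 go.py 0.576 -0.0206 0.1345 121.5; python3 - <<'E'
from h import *
s=get_image("scene"); cv2.imwrite("pics/s1.png",crop(s[:,:,::-1],215,110,130,160,4)[:600])
E
```

```text
time_s: 4.1
tcp_pos: [0.5782, -0.0214, 0.1456]
ee_rot: [1.534, 2.74, 0.001]
contact_force: [-2.5, -2.1, 4.8]
gripper_width: 0.015
finger_force: 60.8
t 4.1 tcp [ 0.5782 -0.0214  0.1456] yaw 121.5 q [ -5.   9. 109.  -0.  62. -36.] w 0.015 F [-2.5 -2.1  4.8] ff 60.8
need tool shift [ 0.0018 -0.0015  0.0111] spin 0.0
```

View pics/s1.png

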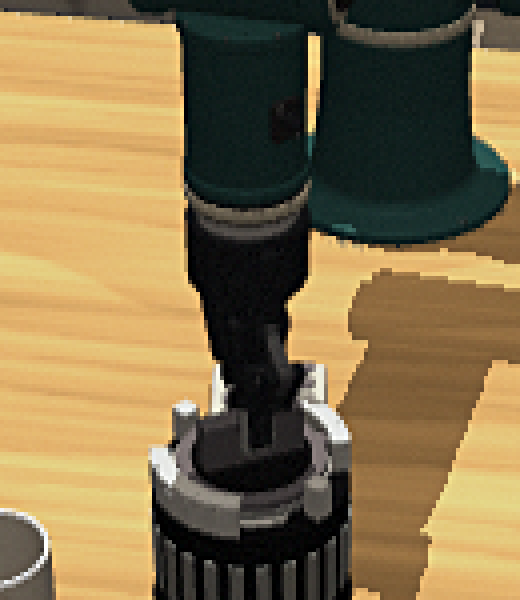

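The gripper holds the fin at its middle, in line with it. Next I push down.

```bash
python3 -m inch '[{"x":0,"y":0,"z":0.002,"spin":0,"claw":0.005},{"x":0,"y":0,"z":0.002,"spin":0,"claw":0.005},{"x":0,"y":0,"z":0.002,"spin":0,"claw":0.005},{"x":0,"y":0,"z":0.002,"spin":0,"claw":0.005},{"x":0,"y":0,"z":0,"spin":0,"claw":0.005},{"x":0,"y":0,"z":0,"spin":-0.05,"claw":0.005},{"x":0,"y":0,"z":0,"spin":-0.1,"claw":0.005},{"x":0,"y":0,"z":0,"spin":-0.1,"claw":0.005},{"x":0,"y":0,"z":0,"spin":-0.1,"claw":0.005},{"x":0,"y":0,"z":0,"spin":0,"claw":0.005}]' 90
python3 go.py 0.576 -0.0206 0.1345 206.5; python3 -c "
from station import *;print(get_state()['moment'])"
```

```text
time_s: 5.15
tcp_pos: [0.5797, -0.0211, 0.1385]
ee_rot: [1.03, 2.963, 0.002]
contact_force: [-0.2, -0.6, 7.5]
gripper_width: 0.0143
finger_force: 92.4
t 5.15 tcp [ 0.5797 -0.0211  0.1385] yaw 141.7 q [ -5.   9. 109.   0.  61. -56.] w 0.0143 F [-0.2 -0.6  7.5] ff 92.4
need tool shift [ 0.0032 -0.0019  0.004 ] spin -1.131
[-0.05149323  0.15034817  0.2630145 ]
```

```bash
python3 -m inch '[{"x":0,"y":0,"z":0,"spin":-0.13,"claw":0.005},{"x":0,"y":0,"z":0,"spin":-0.13,"claw":0.005},{"x":0,"y":0,"z":0,"spin":-0.13,"claw":0.005},{"x":0,"y":0,"z":0,"spin":-0.13,"claw":0.005},{"x":0,"y":0,"z":0,"spin":-0.13,"claw":0.005},{"x":0,"y":0,"z":0,"spin":-0.13,"claw":0.005},{"x":0,"y":0,"z":0,"spin":-0.13,"claw":0.005},{"x":0,"y":0,"z":0,"spin":-0.13,"claw":0.005},{"x":0,"y":0,"z":0,"spin":-0.09,"claw":0.005},{"x":0,"y":0,"z":0,"spin":0,"claw":0.005}]'
python3 go.py 0.576 -0.0206 0.1345 206.5; python3 -c "
from station import *;print(get_state()['moment'])"; python3 - <<'E'
from h import *
s=get_image("scene"); cv2.imwrite("pics/s2.png",crop(s[:,:,::-1],225,150,110,110,5))
E
```

```text
time_s: 6.15
tcp_pos: [0.5797, -0.0212, 0.1386]
ee_rot: [-0.717, 3.054, -0.002]
contact_force: [0.4, 0.2, 7.9]
gripper_width: 0.0141
finger_force: 92.3
t 6.15 tcp [ 0.5797 -0.0212  0.1386] yaw -153.6 q [  -5.    9.  109.    0.   61. -121.] w 0.0141 F [0.4 0.2 7.9] ff 92.3
need tool shift [0.0031 0.0022 0.0041] spin -0.002
[-0.00164866  0.17864128  0.20421092]
```

View pics/s2.png

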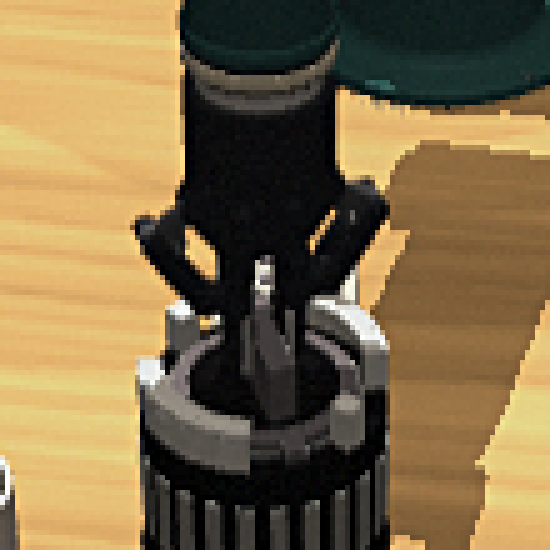

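The fin now points about 85° round from where it started, and the cap has turned with the gripper. Lifting it off.

```bash
python3 -m inch '[{"x":0,"y":0,"z":-0.004,"spin":0,"claw":0.005},{"x":0,"y":0,"z":-0.006,"spin":0,"claw":0.005},{"x":0,"y":0,"z":-0.01,"spin":0,"claw":0.005},{"x":0,"y":0,"z":-0.01,"spin":0,"claw":0.005},{"x":0,"y":0,"z":-0.015,"spin":0,"claw":0.005},{"x":0,"y":0,"z":-0.02,"spin":0,"claw":0.005},{"x":0,"y":0,"z":-0.02,"spin":0,"claw":0.005},{"x":0,"y":0,"z":-0.02,"spin":0,"claw":0.005},{"x":0,"y":0,"z":0,"spin":0,"claw":0.005},{"x":0,"y":0,"z":0,"spin":0,"claw":0.005}]'
python3 go.py 0.506 0.2944 0.2 206.5
```

```text
time_s: 7.2
tcp_pos: [0.5778, -0.021, 0.2418]
ee_rot: [-0.715, 3.058, -0.0]
contact_force: [0.7, 0.4, -1.9]
gripper_width: 0.0141
finger_force: 91.0
t 7.2 tcp [ 0.5778 -0.021   0.2418] yaw -153.7 q [  -5.    4.  103.    0.   72. -121.] w 0.0141 F [ 0.7  0.4 -1.9] ff 91.0
need tool shift [-0.0754  0.3146  0.0417] spin -0.003
```

```bash
python3 -m inch '[{"x":-0.0094,"y":0.0393,"z":0,"spin":0,"claw":0.005},{"x":-0.0094,"y":0.0393,"z":0,"spin":0,"claw":0.005},{"x":-0.0094,"y":0.0393,"z":0,"spin":0,"claw":0.005},{"x":-0.0094,"y":0.0393,"z":0,"spin":0,"claw":0.005},{"x":-0.0094,"y":0.0393,"z":0.01,"spin":0,"claw":0.005},{"x":-0.0094,"y":0.0393,"z":0.01,"spin":0,"claw":0.005},{"x":-0.0094,"y":0.0393,"z":0.02,"spin":0,"claw":0.005},{"x":-0.0094,"y":0.0393,"z":0.02,"spin":0,"claw":0.005},{"x":0,"y":0,"z":0.02,"spin":0,"claw":0.005},{"x":0,"y":0,"z":0,"spin":0,"claw":0.005}]'
python3 go.py 0.506 0.2944 0.0345 206.5
```

```text
time_s: 8.2
tcp_pos: [0.5015, 0.2934, 0.1558]
ee_rot: [0.717, -3.049, 0.004]
contact_force: [-0.1, -0.8, -1.2]
gripper_width: 0.0145
finger_force: 91.0
t 8.2 tcp [0.5015 0.2934 0.1558] yaw -153.5 q [ 28.   9. 108.  -0.  64. -89.] w 0.0145 F [-0.1 -0.8 -1.2] ff 91.0
need tool shift [-0.0057 -0.0011  0.1213] spin -0.001
```

```bash
python3 -m inch '[{"x":-0.004,"y":-0.001,"z":0.03,"spin":0,"claw":0.005},{"x":0,"y":0,"z":0.03,"spin":0,"claw":0.005},{"x":0,"y":0,"z":0.03,"spin":0,"claw":0.005},{"x":0,"y":0,"z":0.015,"spin":0,"claw":0.005},{"x":0,"y":0,"z":0.01,"spin":0,"claw":0.005},{"x":0,"y":0,"z":0.003,"spin":0,"claw":0.005},{"x":0,"y":0,"z":0.003,"spin":0,"claw":0.005},{"x":0,"y":0,"z":0.001,"spin":0,"claw":0.005},{"x":0,"y":0,"z":0,"spin":0,"claw":0.005},{"x":0,"y":0,"z":0,"spin":0,"claw":0.005}]'
python3 go.py 0.506 0.2944 0.0315 206.5
```

```text
time_s: 9.2
tcp_pos: [0.5103, 0.2953, 0.0402]
ee_rot: [-0.715, 3.058, 0.001]
contact_force: [1.0, -1.7, -1.8]
gripper_width: 0.014
finger_force: 91.0
t 9.2 tcp [0.5103 0.2953 0.0402] yaw -153.7 q [ 28.  17. 112.   0.  51. -89.] w 0.014 F [ 1.  -1.7 -1.8] ff 91.0
need tool shift [0.0043 0.0011 0.0087] spin -0.003
```

```bash
python3 -m inch '[{"x":0.002,"y":0,"z":0.002,"spin":0,"claw":0.005},{"x":0,"y":0,"z":0.002,"spin":0,"claw":0.005},{"x":0,"y":0,"z":0.002,"spin":0,"claw":0.005},{"x":0,"y":0,"z":0,"spin":0,"claw":0.005},{"x":0,"y":0,"z":0,"spin":0,"claw":0.005},{"x":0,"y":0,"z":0,"spin":0,"claw":0.005},{"x":0,"y":0,"z":0,"spin":0,"claw":0.005},{"x":0,"y":0,"z":0,"spin":0,"claw":0.005},{"x":0,"y":0,"z":0,"spin":0,"claw":0.005},{"x":0,"y":0,"z":0,"spin":0,"claw":0.005}]'
python3 go.py 0.506 0.2944 0.0305 206.5
```

```text
time_s: 10.2
tcp_pos: [0.5079, 0.2941, 0.0333]
ee_rot: [-0.715, 3.059, 0.0]
contact_force: [-0.3, 0.5, -1.0]
gripper_width: 0.014
finger_force: 91.0
t 10.2 tcp [0.5079 0.2941 0.0333] yaw -153.7 q [ 28.  17. 112.   0.  51. -89.] w 0.014 F [-0.3  0.5 -1. ] ff 91.0
need tool shift [0.0016 0.0011 0.0028] spin -0.003
```

Lower until contact, then open to 40 mm.

```bash
python3 -m inch '[{"x":0,"y":0,"z":0.001,"spin":0,"claw":0.005},{"x":0,"y":0,"z":0.001,"spin":0,"claw":0.005},{"x":0,"y":0,"z":0.001,"spin":0,"claw":0.005},{"x":0,"y":0,"z":0.0,"spin":0,"claw":0.005},{"x":0,"y":0,"z":0,"spin":0,"claw":0.005},{"x":0,"y":0,"z":0,"spin":0,"claw":0.005},{"x":0,"y":0,"z":0,"spin":0,"claw":0.005},{"x":0,"y":0,"z":0,"spin":0,"claw":0.005},{"x":0,"y":0,"z":0,"spin":0,"claw":0.005},{"x":0,"y":0,"z":0,"spin":0,"claw":0.005}]'
python3 go.py 0.506 0.2944 0.0305 206.5
```

```text
time_s: 11.2
tcp_pos: [0.5079, 0.2941, 0.031]
ee_rot: [-0.715, 3.059, -0.0]
contact_force: [-2.3, -2.1, 5.5]
gripper_width: 0.0144
finger_force: 91.9
t 11.2 tcp [0.5079 0.2941 0.031 ] yaw -153.7 q [ 28.  17. 112.  -0.  50. -89.] w 0.0144 F [-2.3 -2.1  5.5] ff 91.9
need tool shift [0.0016 0.0012 0.0005] spin -0.003
```

```bash
python3 -m inch '[{"x":0,"y":0,"z":0,"spin":0,"claw":0.045},{"x":0,"y":0,"z":0,"spin":0,"claw":0.045},{"x":0,"y":0,"z":0,"spin":0,"claw":0.045},{"x":0,"y":0,"z":0,"spin":0,"claw":0.045},{"x":0,"y":0,"z":0,"spin":0,"claw":0.045},{"x":0,"y":0,"z":0,"spin":0,"claw":0.045},{"x":0,"y":0,"z":-0.03,"spin":0,"claw":0.045},{"x":0,"y":0,"z":-0.04,"spin":0,"claw":0.045},{"x":0,"y":0,"z":-0.05,"spin":0,"claw":0.045},{"x":0,"y":0,"z":-0.05,"spin":0,"claw":0.045}]'
python3 - <<'E'
from h import *
for n in("top","scene"): cv2.imwrite(f"pics/{n}3.png",get_image(n)[:,:,::-1])
a=crop(cv2.imread("pics/top3.png"),240,145,85,80,4);b=crop(cv2.imread("pics/scene3.png"),350,215,90,80,4)
cv2.imwrite("pics/c3.png",np.hstack([a,b]))
E
python3 go.py 0.5765 -0.0206 0.2 121.5
```

```text
time_s: 12.2
tcp_pos: [0.5072, 0.2937, 0.2014]
ee_rot: [0.715, -3.058, 0.0]
contact_force: [0.9, 0.5, -0.0]
gripper_width: 0.0449
finger_force: 0.0
t 12.3 tcp [0.5129 0.2968 0.2099] yaw -153.7 q [ 28.   6. 104.   0.  68. -89.] w 0.0449 F [0.5 1.2 0.9] ff 0.0
need tool shift [ 0.0838 -0.3127  0.0085] spin 1.48
```

View pics/c3.png

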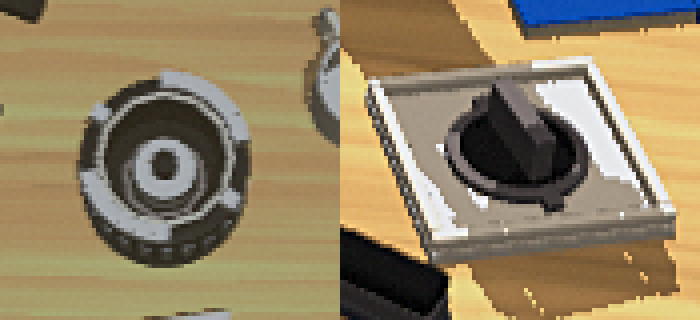

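The cap lies flat in the middle of the dish. The pack's neck shows in the bore at crop (162,163), i.e. image (280.5,185.8). Now I spin and move to the neck.

```bash
python3 -m inch '[{"x":0,"y":0,"z":-0.01,"spin":0.149,"claw":0.045},{"x":0,"y":0,"z":-0.01,"spin":0.149,"claw":0.045},{"x":0,"y":0,"z":-0.01,"spin":0.149,"claw":0.045},{"x":0,"y":0,"z":-0.01,"spin":0.149,"claw":0.045},{"x":0,"y":0,"z":0,"spin":0.149,"claw":0.045},{"x":0,"y":0,"z":0,"spin":0.149,"claw":0.045},{"x":0,"y":0,"z":0,"spin":0.149,"claw":0.045},{"x":0,"y":0,"z":0,"spin":0.149,"claw":0.045},{"x":0,"y":0,"z":0,"spin":0.149,"claw":0.045},{"x":0,"y":0,"z":0,"spin":0.149,"claw":0.045}]'
python3 -m inch '[{"x":0,"y":0,"z":0,"spin":0.149,"claw":0.045},{"x":0,"y":0,"z":0,"spin":0.149,"claw":0.045},{"x":0,"y":0,"z":0,"spin":0.149,"claw":0.045},{"x":0,"y":0,"z":0,"spin":0.149,"claw":0.045},{"x":0,"y":0,"z":0,"spin":0.149,"claw":0.045},{"x":0,"y":0,"z":0,"spin":0.149,"claw":0.045},{"x":0,"y":0,"z":0,"spin":0.149,"claw":0.045},{"x":0,"y":0,"z":0,"spin":0.149,"claw":0.045},{"x":0,"y":0,"z":0,"spin":0.149,"claw":0.045},{"x":0,"y":0,"z":0,"spin":0.149,"claw":0.045}]'
python3 - <<'E'
from h import *
t=cv2.imread("pics/top3.png"); V=t.max(2); yy,xx=np.mgrid[:420,:560]
m=((V<70)&(np.hypot(xx-280.5,yy-185.8)<5)).astype(np.uint8); p=np.argwhere(m)[:,::-1].mean(0); print("neck",p,m.sum(),onz("top",*p,.113))
hv=cv2.cvtColor(t,cv2.COLOR_BGR2HSV); print("seat centre px pred",proj("top",(.5765,-.0206,.113)))
m=((np.hypot(xx-281,yy-185)<25)&(V>130)&(hv[...,1]<50)&(np.hypot(xx-280.5,yy-185.8)<10)).astype(np.uint8); p=np.argwhere(m)[:,::-1]; (c,r)=cv2.minEnclosingCircle(p.astype(np.float32)); print("body top",c,r,onz("top",*c,.083))
# lamp block triangulation
o1,d1=ray("top",362.5,213.3);o2,d2=ray("scene",193,230)
A=np.stack([d1,-d2],1); k=np.linalg.lstsq(A,o2-o1,rcond=None)[0]; print("lamp",o1+d1*k[0],o2+d2*k[1])
E
python3 go.py 0.5765 -0.0206 0.24 17.5
```

```text
time_s: 13.3
tcp_pos: [0.5077, 0.2939, 0.2396]
ee_rot: [-1.557, -2.728, 0.001]
contact_force: [0.6, -0.2, 0.5]
gripper_width: 0.045
finger_force: 0.0
time_s: 14.3
tcp_pos: [0.5077, 0.294, 0.2396]
ee_rot: [2.994, 0.95, -0.001]
contact_force: [-0.2, 0.5, -0.8]
gripper_width: 0.045
finger_force: 0.0
neck [280.61764706 185.85294118] 34 [ 0.57284687 -0.02049588  0.113     ]
seat centre px pred (np.float64(280.6695976838924), np.float64(184.69489577941212))
body top (280.8999938964844, 186.5) 7.580334663391113 [ 0.57616076 -0.02148414  0.083     ]
lamp [ 0.50348693 -0.29222502  0.01176543] [ 0.50300169 -0.29018248  0.01133529]
t 14.3 tcp [0.5077 0.294  0.2396] yaw 35.2 q [ 28.   5. 102.   0.  72.  82.] w 0.045 F [-0.2  0.5 -0.8] ff 0.0
need tool shift [-0.1252  0.2967 -0.0004] spin 0.309
```

```bash
python3 -m inch '[{"x":0,"y":0,"z":0,"spin":0.149,"claw":0.05},{"x":0,"y":0,"z":0,"spin":0.149,"claw":0.05},{"x":-0.0037,"y":0.04,"z":0,"spin":0.01,"claw":0.05},{"x":-0.0037,"y":0.04,"z":0,"spin":0,"claw":0.05},{"x":-0.0037,"y":0.04,"z":0,"spin":0,"claw":0.05},{"x":-0.0037,"y":0.04,"z":0,"spin":0,"claw":0.05},{"x":-0.0037,"y":0.04,"z":0,"spin":0,"claw":0.05},{"x":-0.0037,"y":0.04,"z":0,"spin":0,"claw":0.05},{"x":-0.0037,"y":0.04,"z":0,"spin":0,"claw":0.05},{"x":-0.0037,"y":0.04,"z":0,"spin":0,"claw":0.05}]'
python3 -m inch '[{"x":0,"y":0,"z":0,"spin":0,"claw":0.05},{"x":0,"y":0,"z":0.02,"spin":0,"claw":0.05},{"x":0,"y":0,"z":0.02,"spin":0,"claw":0.05},{"x":0,"y":0,"z":0.02,"spin":0,"claw":0.05},{"x":0,"y":0,"z":0.02,"spin":0,"claw":0.05},{"x":0,"y":0,"z":0,"spin":0,"claw":0.05},{"x":0,"y":0,"z":0,"spin":0,"claw":0.05},{"x":0,"y":0,"z":0,"spin":0,"claw":0.05},{"x":0,"y":0,"z":0,"spin":0,"claw":0.05},{"x":0,"y":0,"z":0,"spin":0,"claw":0.05}]'
python3 go.py 0.576 -0.0205 0.088 17.5
```

```text
time_s: 15.3
tcp_pos: [0.5785, -0.021, 0.2398]
ee_rot: [-3.103, -0.489, 0.0]
contact_force: [0.7, -0.3, -0.2]
gripper_width: 0.0498
finger_force: 0.0
time_s: 16.3
tcp_pos: [0.5794, -0.0194, 0.1615]
ee_rot: [3.103, 0.489, 0.003]
contact_force: [-0.0, 0.4, 0.1]
gripper_width: 0.0498
finger_force: 0.0
t 16.3 tcp [ 0.5794 -0.0194  0.1615] yaw 17.9 q [ -4.   8. 108.   0.  64.  68.] w 0.0498 F [-0.   0.4  0.1] ff 0.0
need tool shift [-0.0037 -0.      0.0735] spin 0.007
```

```bash
python3 -m inch '[{"x":-0.003,"y":0,"z":0.012,"spin":0.007,"claw":0.05},{"x":0,"y":0,"z":0.015,"spin":0,"claw":0.05},{"x":0,"y":0,"z":0.015,"spin":0,"claw":0.05},{"x":0,"y":0,"z":0.015,"spin":0,"claw":0.05},{"x":0,"y":0,"z":0.01,"spin":0,"claw":0.05},{"x":0,"y":0,"z":0.004,"spin":0,"claw":0.05},{"x":0,"y":0,"z":0,"spin":0,"claw":0.05},{"x":0,"y":0,"z":0,"spin":0,"claw":0.05},{"x":0,"y":0,"z":0,"spin":0,"claw":0.05},{"x":0,"y":0,"z":0,"spin":0,"claw":0.05}]'
python3 go.py 0.576 -0.0205 0.088 17.5
```

```text
time_s: 17.3
tcp_pos: [0.5771, -0.0207, 0.0919]
ee_rot: [3.104, 0.479, 0.004]
contact_force: [-4.4, -2.3, 16.3]
gripper_width: 0.0499
finger_force: 4.8
t 17.3 tcp [ 0.5771 -0.0207  0.0919] yaw 17.5 q [ -5.  12. 112.  -0.  56.  68.] w 0.0499 F [-4.4 -2.3 16.3] ff 4.8
need tool shift [-0.001  -0.0005  0.0039] spin 0.001
```

```bash
python3 -m inch '[{"x":0,"y":0,"z":-0.004,"spin":0,"claw":0.05},{"x":0,"y":0,"z":0,"spin":0,"claw":0.05},{"x":0,"y":0,"z":0,"spin":0,"claw":0.04},{"x":0,"y":0,"z":0,"spin":0,"claw":0.032},{"x":0,"y":0,"z":0,"spin":0,"claw":0.032},{"x":0,"y":0,"z":0,"spin":0,"claw":0.032},{"x":0,"y":0,"z":0,"spin":0,"claw":0.032},{"x":0,"y":0,"z":0,"spin":0,"claw":0.032},{"x":0,"y":0,"z":0,"spin":0,"claw":0.032},{"x":0,"y":0,"z":0,"spin":0,"claw":0.032}]' 60
python3 go.py 0.576 -0.0205 0.09 17.5
python3 - <<'E'
from h import *
cv2.imwrite("pics/scene4.png",get_image("scene")[:,:,::-1])
a=crop(cv2.imread("pics/scene4.png"),215,120,130,150,4)
cv2.imwrite("pics/c4.png",a)
E
```

```text
time_s: 18.3
tcp_pos: [0.5758, -0.0204, 0.0933]
ee_rot: [3.105, 0.478, 0.0]
contact_force: [-0.1, 0.1, -0.2]
gripper_width: 0.0317
finger_force: 0.0
t 18.3 tcp [ 0.5758 -0.0204  0.0933] yaw 17.5 q [ -5.  12. 112.  -0.  57.  68.] w 0.0317 F [-0.1  0.1 -0.2] ff 0.0
need tool shift [0.0002 0.0002 0.0033] spin 0.0
```

View pics/c4.png

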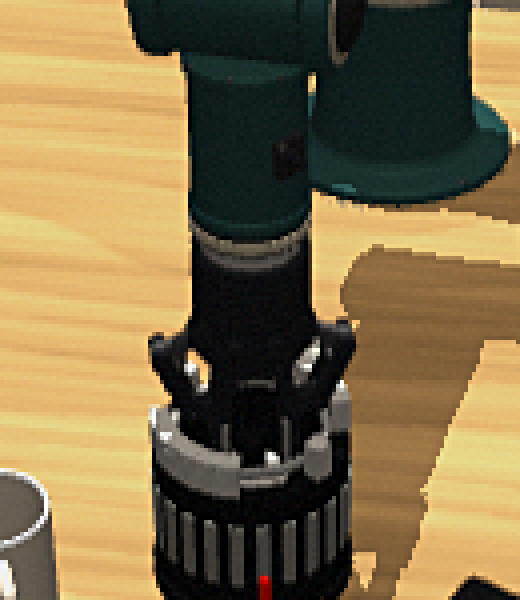

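The finger knuckles flare just above the rim, at crop y≈340, and that probably caused the contact. It's free now, so I close on the neck here.

```bash
python3 -m inch '[{"x":0,"y":0,"z":0,"spin":0,"claw":0.02},{"x":0,"y":0,"z":0,"spin":0,"claw":0.012},{"x":0,"y":0,"z":0,"spin":0,"claw":0.012},{"x":0,"y":0,"z":0,"spin":0,"claw":0.012},{"x":0,"y":0,"z":0,"spin":0,"claw":0.012},{"x":0,"y":0,"z":0,"spin":0,"claw":0.012},{"x":0,"y":0,"z":-0.005,"spin":0,"claw":0.012},{"x":0,"y":0,"z":-0.005,"spin":0,"claw":0.012},{"x":0,"y":0,"z":-0.005,"spin":0,"claw":0.012},{"x":0,"y":0,"z":-0.005,"spin":0,"claw":0.012}]' 80
python3 go.py 0.576 -0.0205 0.28 17.5
```

```text
time_s: 19.35
tcp_pos: [0.5751, -0.0199, 0.1132]
ee_rot: [-3.104, -0.479, 0.002]
contact_force: [-1.5, -0.3, -3.1]
gripper_width: 0.0174
finger_force: 78.3
t 19.35 tcp [ 0.5751 -0.0199  0.1132] yaw 17.5 q [ -4.  10. 111.   0.  59.  68.] w 0.0174 F [-1.5 -0.3 -3.1] ff 78.3
need tool shift [ 0.0005  0.0006 -0.1668] spin 0.0
```

```bash
python3 -m inch '[{"x":0,"y":0,"z":-0.015,"spin":0,"claw":0.012},{"x":0,"y":0,"z":-0.02,"spin":0,"claw":0.012},{"x":0,"y":0,"z":-0.025,"spin":0,"claw":0.012},{"x":0,"y":0,"z":-0.025,"spin":0,"claw":0.012},{"x":0,"y":0,"z":-0.025,"spin":0,"claw":0.012},{"x":0,"y":0,"z":-0.025,"spin":0,"claw":0.012},{"x":0,"y":0,"z":-0.025,"spin":0,"claw":0.012},{"x":0,"y":0,"z":-0.005,"spin":0,"claw":0.012},{"x":0,"y":0,"z":0,"spin":0,"claw":0.012},{"x":0,"y":0,"z":0,"spin":0,"claw":0.012}]'
python3 go.py 0.5497 -0.4346 0.28 17.5
```

```text
time_s: 20.35
tcp_pos: [0.5749, -0.0202, 0.277]
ee_rot: [-3.104, -0.478, 0.003]
contact_force: [-0.3, -0.0, -3.6]
gripper_width: 0.0171
finger_force: 78.4
t 20.35 tcp [ 0.5749 -0.0202  0.277 ] yaw 17.5 q [ -4.   3. 101.   0.  76.  68.] w 0.0171 F [-0.3 -0.  -3.6] ff 78.4
need tool shift [-0.1488  0.3875 -0.003 ] spin 0.0
```

```bash
python3 -m inch '[{"x":-0.0149,"y":0.0388,"z":0,"spin":0,"claw":0.012},{"x":-0.0149,"y":0.0388,"z":0,"spin":0,"claw":0.012},{"x":-0.0149,"y":0.0388,"z":0,"spin":0,"claw":0.012},{"x":-0.0149,"y":0.0388,"z":0,"spin":0,"claw":0.012},{"x":-0.0149,"y":0.0388,"z":0,"spin":0,"claw":0.012},{"x":-0.0149,"y":0.0388,"z":0,"spin":0,"claw":0.012},{"x":-0.0149,"y":0.0388,"z":0,"spin":0,"claw":0.012},{"x":-0.0149,"y":0.0388,"z":0,"spin":0,"claw":0.012},{"x":-0.0149,"y":0.0388,"z":0,"spin":0,"claw":0.012},{"x":-0.0149,"y":0.0388,"z":0,"spin":0,"claw":0.012}]'
python3 -m inch '[{"x":0,"y":0,"z":0.025,"spin":0,"claw":0.012},{"x":0,"y":0,"z":0.04,"spin":0,"claw":0.012},{"x":0,"y":0,"z":0.04,"spin":0,"claw":0.012},{"x":0,"y":0,"z":0.03,"spin":0,"claw":0.012},{"x":0,"y":0,"z":0.02,"spin":0,"claw":0.012},{"x":0,"y":0,"z":0.01,"spin":0,"claw":0.012},{"x":0,"y":0,"z":0.01,"spin":0,"claw":0.012},{"x":0,"y":0,"z":0,"spin":0,"claw":0.012},{"x":0,"y":0,"z":0,"spin":0,"claw":0.012},{"x":0,"y":0,"z":0,"spin":0,"claw":0.012}]'
python3 go.py 0.5497 -0.4346 0.0853 17.5
python3 - <<'E'
from h import *
for n in("top","scene"): cv2.imwrite(f"pics/{n}5.png",get_image(n)[:,:,::-1])
a=crop(cv2.imread("pics/scene5.png"),95,150,130,100,4);b=crop(cv2.imread("pics/top5.png"),345,160,70,100,4)
cv2.imwrite("pics/c5.png",np.hstack([a,b]))
E
```

```text
time_s: 21.35
tcp_pos: [0.5492, -0.4361, 0.2752]
ee_rot: [-3.102, -0.478, 0.004]
contact_force: [0.7, -0.6, -4.1]
gripper_width: 0.017
finger_force: 78.7
time_s: 22.35
tcp_pos: [0.5514, -0.436, 0.1051]
ee_rot: [3.103, 0.478, 0.003]
contact_force: [-0.2, 0.5, -4.0]
gripper_width: 0.017
finger_force: 79.0
t 22.35 tcp [ 0.5514 -0.436   0.1051] yaw 17.5 q [-40.  23.  95.   0.  62.  32.] w 0.017 F [-0.2  0.5 -4. ] ff 79.0
need tool shift [-0.0013 -0.0019  0.0198] spin 0.0
```

View pics/c5.png

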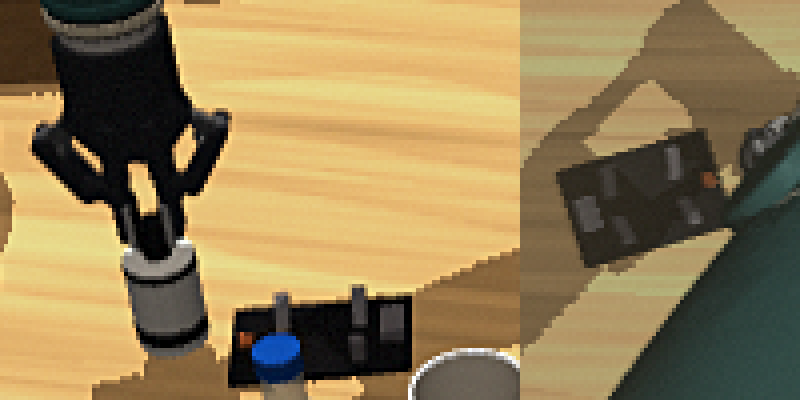

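The pack hangs upright in line with the cradle and clear of its end. Lowering it to the desk.

```bash
python3 -m inch '[{"x":-0.001,"y":-0.001,"z":0.005,"spin":0,"claw":0.012},{"x":0,"y":0,"z":0.005,"spin":0,"claw":0.012},{"x":0,"y":0,"z":0.004,"spin":0,"claw":0.012},{"x":0,"y":0,"z":0.002,"spin":0,"claw":0.012},{"x":0,"y":0,"z":0.0015,"spin":0,"claw":0.012},{"x":0,"y":0,"z":0.001,"spin":0,"claw":0.012},{"x":0,"y":0,"z":0,"spin":0,"claw":0.012},{"x":0,"y":0,"z":0,"spin":0,"claw":0.012},{"x":0,"y":0,"z":0,"spin":0,"claw":0.012},{"x":0,"y":0,"z":0,"spin":0,"claw":0.012}]'
python3 go.py 0.5497 -0.4346 0.0853 17.5
```

```text
time_s: 23.45
tcp_pos: [0.5494, -0.4347, 0.0855]
ee_rot: [3.104, 0.478, 0.001]
contact_force: [-2.5, 1.3, 3.5]
gripper_width: 0.0171
finger_force: 79.8
t 23.45 tcp [ 0.5494 -0.4347  0.0855] yaw 17.5 q [-40.  24.  96.  -0.  60.  32.] w 0.0171 F [-2.5  1.3  3.5] ff 79.8
need tool shift [ 0.0004 -0.      0.0002] spin 0.0
```

```bash
python3 -m inch '[{"x":0,"y":0,"z":0,"spin":0,"claw":0.03},{"x":0,"y":0,"z":0,"spin":0,"claw":0.06},{"x":0,"y":0,"z":0,"spin":0,"claw":0.06},{"x":0,"y":0,"z":0,"spin":0,"claw":0.06},{"x":0,"y":0,"z":0,"spin":0,"claw":0.06},{"x":0,"y":0,"z":0,"spin":0,"claw":0.06},{"x":0,"y":0,"z":0,"spin":0,"claw":0.06},{"x":0,"y":0,"z":0,"spin":0,"claw":0.06},{"x":0,"y":0,"z":0,"spin":0,"claw":0.06},{"x":0,"y":0,"z":0,"spin":0,"claw":0.06}]'
python3 go.py 0.5497 -0.4346 0.0853 17.5
python3 - <<'E'
from h import *
cv2.imwrite("pics/scene6.png",get_image("scene")[:,:,::-1])
print("foot centre/neck top px",proj("scene",(.5497,-.4346,0)),proj("scene",(.5497,-.4346,.105)))
cv2.imwrite("pics/c6.png",crop(cv2.imread("pics/scene6.png"),95,150,130,100,5))
E
```

```text
time_s: 24.45
tcp_pos: [0.5492, -0.4345, 0.0848]
ee_rot: [-3.105, -0.479, 0.0]
contact_force: [0.1, 0.1, 0.1]
gripper_width: 0.0601
finger_force: 0.0
t 24.45 tcp [ 0.5492 -0.4345  0.0848] yaw 17.5 q [-40.  24.  96.  -0.  60.  32.] w 0.0601 F [0.1 0.1 0.1] ff 0.0
need tool shift [ 0.0005  0.0002 -0.0005] spin 0.0
foot centre/neck top px (np.float64(140.83845090915167), np.float64(237.94819575423085)) (np.float64(134.3842296664272), np.float64(209.16976980166476))
```

View pics/c6.png

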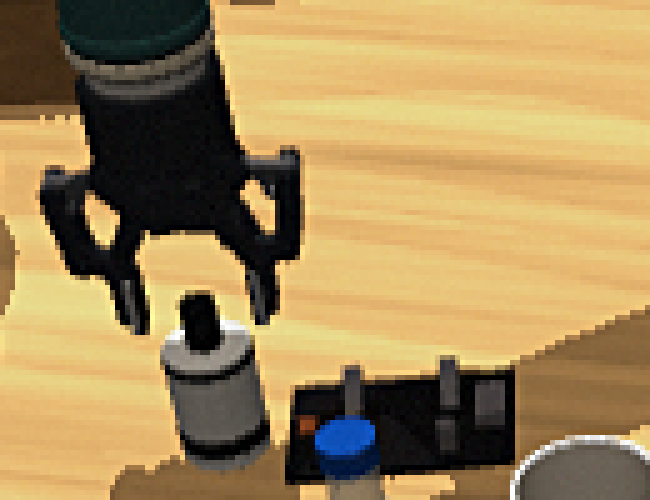

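The pack stands upright and released, about 10 mm short of the cradle's −x end. That was my tenth picture, so from here I go by numbers. The tool can't tilt, so I'll tip the pack over by its neck into the first V saddle, then take it by the body.

```bash
python3 -m inch '[{"x":0,"y":-0.008,"z":0,"spin":0,"claw":0.06},{"x":0,"y":-0.008,"z":0,"spin":0,"claw":0.06},{"x":0,"y":-0.007,"z":0,"spin":0,"claw":0.06},{"x":0,"y":-0.007,"z":0,"spin":0,"claw":0.06},{"x":0,"y":-0.007,"z":0,"spin":0,"claw":0.06},{"x":0,"y":-0.007,"z":0,"spin":0,"claw":0.06},{"x":0,"y":-0.007,"z":0,"spin":0,"claw":0.06},{"x":0,"y":-0.007,"z":0,"spin":0,"claw":0.06},{"x":0,"y":-0.007,"z":0,"spin":0,"claw":0.06},{"x":0,"y":0,"z":0,"spin":0,"claw":0.06}]'
cat > pk.py <<'E'
# bright grey pack body in the scene view: pixels with low saturation near the cradle
from h import *
import sys
im=get_image("scene")[:,:,::-1].copy(); cv2.imwrite(f"pics/{sys.argv[1]}.png",im)
h=cv2.cvtColor(im,cv2.COLOR_BGR2HSV); yy,xx=np.mgrid[:420,:560]
m=((h[...,1]<75)&(h[...,2]>110)&(xx>115)&(xx<200)&(yy>195)&(yy<262)).astype(np.uint8)
n,l,st,c=cv2.connectedComponentsWithStats(m)
for i in np.argsort(-st[1:,4])[:3]+1:
    r=cv2.minAreaRect(np.argwhere(l==i)[:,::-1].astype(np.float32)); print(st[i].tolist(),np.round(c[i],1),np.round(r[1],1),round(r[2]))
E
python3 pk.py s7; python3 go.py 0.5497 -0.4346 0.0853 17.5
```

```text
time_s: 25.5
tcp_pos: [0.529, -0.3712, 0.0844]
ee_rot: [-3.104, -0.479, 0.001]
contact_force: [-0.7, -0.5, 0.4]
gripper_width: 0.06
finger_force: 0.0
[156, 250, 25, 12, 221] [168.5 256.9] [11. 24.] 90
[145, 211, 16, 12, 80] [152.4 218. ] [15.9  9.2] 32
[137, 217, 11, 16, 75] [141.1 225.1] [ 8.2 13.2] 37
t 25.55 tcp [ 0.5293 -0.3718  0.0845] yaw 17.5 q [-37.  19. 103.   0.  58.  35.] w 0.0605 F [ 0.8  0.5 -1.3] ff 0.0
need tool shift [ 0.0005  0.066  -0.0009] spin 0.001
```

```bash
python3 -m inch '[{"x":0,"y":-0.008,"z":0,"spin":0,"claw":0.06},{"x":0,"y":-0.008,"z":0,"spin":0,"claw":0.06},{"x":0,"y":-0.008,"z":0,"spin":0,"claw":0.06},{"x":0,"y":-0.008,"z":0,"spin":0,"claw":0.06},{"x":0,"y":0,"z":-0.02,"spin":0,"claw":0.06},{"x":0,"y":0,"z":-0.025,"spin":0,"claw":0.06},{"x":0,"y":0,"z":-0.025,"spin":0,"claw":0.06},{"x":0,"y":0,"z":-0.025,"spin":0,"claw":0.06},{"x":0,"y":0,"z":0,"spin":0,"claw":0.07},{"x":0,"y":0,"z":0,"spin":0,"claw":0.07}]'
python3 pk.py s8; python3 go.py 0.5497 -0.4346 0.0853 17.5
python3 - <<'E'
from h import *
u=np.array([-.3007,.9537]);c=np.array([.5187,-.3364])
for x,z in((-70,.025),(-30,.03),(-30,.055),(0,.036),(10,.036)): print(x,z,np.round(proj("scene",(*(c+u*x/1000),z)),1),np.round(proj("top",(*(c+u*x/1000),z)),1))
im=get_image("top")[:,:,::-1].copy(); cv2.imwrite("pics/t8.png",im); h=cv2.cvtColor(im,cv2.COLOR_BGR2HSV); yy,xx=np.mgrid[:420,:560]
m=((h[...,1]<60)&(h[...,2]>110)&(xx>340)&(xx<420)&(yy>180)&(yy<240)).astype(np.uint8)
n,l,st,ce=cv2.connectedComponentsWithStats(m)
for i in np.argsort(-st[1:,4])[:4]+1: print("top",st[i].tolist(),np.round(ce[i],1))
E
```

```text
time_s: 26.55
tcp_pos: [0.5202, -0.3419, 0.1803]
ee_rot: [3.104, 0.479, 0.002]
contact_force: [-0.8, 0.0, 0.8]
gripper_width: 0.0702
finger_force: 0.0
[156, 250, 25, 12, 218] [168.5 257. ] [11. 24.] 90
[149, 219, 17, 15, 190] [157.1 225.5] [12.7 15.8] 82
[142, 222, 4, 13, 39] [143.4 227.7] [12.  3.] 90
t 26.6 tcp [ 0.5195 -0.3414  0.179 ] yaw 17.5 q [-36.  12. 102.  -0.  67.  37.] w 0.0702 F [ 0.1  0.8 -0.2] ff 0.0
need tool shift [0.0008 0.098  0.0936] spin 0.001
-70 0.025 [151.  230.3] [397.  202.4]
-30 0.03 [164.8 227.7] [385.7 205.6]
-30 0.055 [163.5 220.9] [387.5 204.6]
0 0.036 [175.  225.2] [377.4 208. ]
10 0.036 [178.5 224.8] [374.5 208.9]
top [379, 200, 20, 13, 79] [389. 206.]
top [377, 228, 27, 12, 69] [392.  233.1]
top [402, 181, 4, 4, 9] [403.4 182. ]
top [362, 215, 4, 3, 7] [363.7 216. ]
```

```bash
python3 -m inch '[{"x":-0.006,"y":-0.04,"z":-0.01,"spin":0,"claw":0.075},{"x":-0.006,"y":-0.04,"z":-0.01,"spin":0,"claw":0.075},{"x":-0.006,"y":-0.04,"z":-0.01,"spin":0,"claw":0.075},{"x":-0.006,"y":-0.04,"z":0,"spin":0,"claw":0.075},{"x":0,"y":0,"z":0,"spin":-0.149,"claw":0.075},{"x":0,"y":0,"z":0,"spin":-0.149,"claw":0.075},{"x":0,"y":0,"z":0,"spin":-0.149,"claw":0.075},{"x":0,"y":0,"z":0,"spin":-0.149,"claw":0.075},{"x":0,"y":0,"z":0,"spin":-0.149,"claw":0.075},{"x":0,"y":0,"z":0,"spin":-0.149,"claw":0.075}]'
cat > look.py <<'E'
import sys
from h import *
u=np.array([-.3007,.9537]);c=np.array([.5187,-.3364])
im=get_image("top")[:,:,::-1].copy(); cv2.imwrite(f"pics/t{sys.argv[1]}.png",im)
g=im[196:222,356:412]; h=cv2.cvtColor(g,cv2.COLOR_BGR2HSV)
# print classes: '#' bright grey, 'o' mid grey, '.' dark, ' ' wood
for r in range(g.shape[0]): print(196+r,"".join(" " if h[r,k,1]>75 and h[r,k,2]>75 else "#" if h[r,k,2]>115 else "o" if h[r,k,2]>75 else "." for k in range(g.shape[1])))
# body axis line: pixel -> cradle frame at height z
m=((h[...,1]<60)&(h[...,2]>115)).astype(np.uint8); n,l,st,ce=cv2.connectedComponentsWithStats(m)
for i in range(1,n):
    if st[i,4]>8:
        P=np.array([onz("top",q[1]+356,q[0]+196,.05)[:2]-c for q in np.argwhere(l==i)])*1000
        X=P@u; Y=P@np.array([-u[1],u[0]]); print(st[i].tolist(),"cradle x",X.min().round(),X.max().round(),X.mean().round(1),"y",Y.min().round(),Y.max().round(),Y.mean().round(1))
E
python3 look.py 9; python3 go.py 0.52 -0.34 0.2 107.5
```

```text
time_s: 27.65
tcp_pos: [0.4478, -0.1961, 0.2078]
ee_rot: [-2.585, -1.78, 0.003]
contact_force: [-0.3, -0.8, 0.5]
gripper_width: 0.0752
finger_force: 0.0
196 o .ooo.o.............................oo#o....o##        
197  o ooo.o..o......................oo######....o###       
198 oo oo . ...o.o.................o##########o...###       
199 oooo o  oo...o..................o##########...o###      
200 o ooo    .o.ooo..................oo...o####o..o###      
201 oo o ooo ooooo. o..o....................o##o...###      
202 oooooo o ooo  .ooo..o....................o##...o###     
203 oooo oooooo ooooooooo....................o##...o###     
204  ooooooooo   oo .oooo.oo ................o##....###     
205 ooooooooo oo oo oo.oooo. o...............o##o..o###     
206 oooooooooooooooooooooooo.oo.o............o###...###     
207 o ooooooooooooo oo  ooooooooo............o##o...o#      
208  oo  oooooooooo oooo  ooo o..oo....o.....o##o...        
209   oooo  oooooooooooooooooooooo.....o....o##o.           
210  .oooooo ooooooooooooooo   oo ....ooooo..o              
211 .. .o o oo ooooooooooooooooo
[... 232 characters left out ...]
o oooooooooo...ooooo ooo..              
216 ...........o .oooo ooooooooo...oooooooo...              
217 ............o.. o oo oooooo...ooooooooo.                
218 ................ooooooooooo...oooooooo..                
219 ..............o..ooooooooo...ooooooooo.                 
220 ..............o....oo  oo....oooooooo..                 
221 ..................o ooooo...ooooooooo..                 
[32, 0, 13, 14, 50] cradle x -69.0 -40.0 -59.5 y -21.0 23.0 -4.6
[46, 0, 5, 12, 32] cradle x -91.0 -81.0 -86.1 y -14.0 23.0 4.8
t 27.7 tcp [ 0.4478 -0.1961  0.2078] yaw 69.4 q [-27.  -4. 116.   0.  69.  -6.] w 0.0749 F [0.3 0.  0.5] ff 0.0
need tool shift [-0.1094  0.1182  0.0074] spin -0.665
```

```bash
python3 - <<'E'
from h import *
u=np.array([-.3007,.9537]);c=np.array([.5187,-.3364])
im=get_image("scene")[:,:,::-1].copy(); cv2.imwrite("pics/s10.png",im)
g=im[208:244,134:196]; h=cv2.cvtColor(g,cv2.COLOR_BGR2HSV)
print("    "+"".join(str((134+k)//10%10) if (134+k)%10==0 else "." for k in range(62)))
for r in range(g.shape[0]): print(208+r,"".join("B" if 100<h[r,k,0]<130 and h[r,k,1]>120 else " " if h[r,k,1]>75 and h[r,k,2]>75 else "#" if h[r,k,2]>115 else "o" if h[r,k,2]>75 else "." for k in range(62)))
for x in(-95,-85,-75,-65,-20,-10,0,10,20):
    print(x,[np.round(proj("scene",(*(c+u*x/1000),z)),1).tolist() for z in(.01,.036,.061)])
E
```

```text
......4.........5.........6.........7.........8.........9.....
208                                                               
209                                                               
210                                                               
211                                                               
212                                                               
213                                                               
214                                                               
215                                                               
216                                                               
217                                                               
218                                  #                            
219                          ######.B#.                           
220                    ############..#.o                          
221               ..###############..#..               #          
222         ### ...o###############..#..        ..   ooo          
223         ###.B..#############
[... 1147 characters left out ...]
B.........................
241                   .B....BBBBBBBBBBBBB........................B
242                   ......BBBBBBBBBBBBB..............B.BBBB.B...
243                   B......BBBBBBBBBBB...BB.BBBBBB....B.... .   
-95 [[143.1, 235.1], [141.5, 228.1], [140.0, 221.3]]
-85 [[146.6, 234.7], [145.1, 227.8], [143.6, 221.0]]
-75 [[150.1, 234.4], [148.6, 227.5], [147.2, 220.7]]
-65 [[153.6, 234.1], [152.2, 227.2], [150.8, 220.3]]
-20 [[169.3, 232.7], [168.0, 225.8], [166.8, 219.0]]
-10 [[172.7, 232.4], [171.5, 225.5], [170.3, 218.7]]
0 [[176.2, 232.1], [175.0, 225.2], [173.9, 218.3]]
10 [[179.7, 231.8], [178.5, 224.8], [177.4, 218.0]]
20 [[183.1, 231.5], [182.0, 224.5], [180.9, 217.7]]
```

The scene map shows the pack lying along the cradle axis, nearly level, with its foot at column 142 and its neck end at about column 180. That puts mid-body at cradle x ≈ −53 mm, so I'll take it there from above.

```bash
python3 -m inch '[{"x":0,"y":0,"z":0,"spin":-0.149,"claw":0.08},{"x":0,"y":0,"z":0,"spin":-0.149,"claw":0.08},{"x":0,"y":0,"z":0,"spin":-0.149,"claw":0.08},{"x":0,"y":0,"z":0,"spin":-0.149,"claw":0.08},{"x":0,"y":0,"z":0,"spin":-0.069,"claw":0.08},{"x":-0.042,"y":0.005,"z":0,"spin":0,"claw":0.08},{"x":-0.042,"y":0.005,"z":0,"spin":0,"claw":0.08},{"x":-0.042,"y":0.005,"z":0,"spin":0,"claw":0.08},{"x":-0.042,"y":0.005,"z":0,"spin":0,"claw":0.08},{"x":-0.04,"y":0.005,"z":0,"spin":0,"claw":0.08}]'
python3 -m inch '[{"x":0,"y":0,"z":0.03,"spin":0,"claw":0.08},{"x":0,"y":0,"z":0.03,"spin":0,"claw":0.08},{"x":0,"y":0,"z":0.03,"spin":0,"claw":0.08},{"x":0,"y":0,"z":0,"spin":0,"claw":0.08},{"x":0,"y":0,"z":0,"spin":0,"claw":0.08},{"x":0,"y":0,"z":0,"spin":0,"claw":0.08},{"x":0,"y":0,"z":0,"spin":0,"claw":0.08},{"x":0,"y":0,"z":0,"spin":0,"claw":0.08},{"x":0,"y":0,"z":0,"spin":0,"claw":0.08},{"x":0,"y":0,"z":0,"spin":0,"claw":0.08}]'
python3 go.py 0.5346 -0.3869 0.016 107.5
```

```text
time_s: 28.75
tcp_pos: [0.5331, -0.3898, 0.2081]
ee_rot: [-1.876, -2.517, -0.0]
contact_force: [0.9, 0.3, 0.8]
gripper_width: 0.0801
finger_force: 0.0
time_s: 29.75
tcp_pos: [0.5334, -0.3887, 0.1205]
ee_rot: [1.872, 2.522, -0.0]
contact_force: [-0.9, 0.3, 1.0]
gripper_width: 0.0805
finger_force: 0.0
t 29.75 tcp [ 0.5334 -0.3887  0.1205] yaw 106.8 q [-38.  18. 100.   0.  62. -55.] w 0.0805 F [-0.9  0.3  1. ] ff 0.0
need tool shift [0.0014 0.0016 0.1045] spin -0.012
```

```bash
python3 -m inch '[{"x":0.001,"y":0.002,"z":0.025,"spin":-0.012,"claw":0.08},{"x":0,"y":0,"z":0.025,"spin":0,"claw":0.08},{"x":0,"y":0,"z":0.02,"spin":0,"claw":0.08},{"x":0,"y":0,"z":0.02,"spin":0,"claw":0.08},{"x":0,"y":0,"z":0.01,"spin":0,"claw":0.08},{"x":0,"y":0,"z":0,"spin":0,"claw":0.07},{"x":0,"y":0,"z":0,"spin":0,"claw":0.06},{"x":0,"y":0,"z":0,"spin":0,"claw":0.06},{"x":0,"y":0,"z":0,"spin":0,"claw":0.06},{"x":0,"y":0,"z":0,"spin":0,"claw":0.06}]' 50
python3 go.py 0.5346 -0.3869 0.016 107.5
```

```text
time_s: 30.75
tcp_pos: [0.5354, -0.3875, 0.0209]
ee_rot: [1.856, 2.533, -0.0]
contact_force: [0.5, 0.2, 0.2]
gripper_width: 0.0598
finger_force: 0.0
t 30.75 tcp [ 0.5354 -0.3875  0.0209] yaw 107.5 q [-38.  25. 103.   0.  52. -56.] w 0.0598 F [0.5 0.2 0.2] ff 0.0
need tool shift [ 0.0008 -0.0006  0.0049] spin 0.001
```

```bash
python3 -m inch '[{"x":0,"y":0,"z":0.002,"spin":0,"claw":0.06},{"x":0,"y":0,"z":0.002,"spin":0,"claw":0.06},{"x":0,"y":0,"z":0,"spin":0,"claw":0.05},{"x":0,"y":0,"z":0,"spin":0,"claw":0.042},{"x":0,"y":0,"z":0,"spin":0,"claw":0.042},{"x":0,"y":0,"z":0,"spin":0,"claw":0.042},{"x":0,"y":0,"z":0,"spin":0,"claw":0.042},{"x":0,"y":0,"z":0,"spin":0,"claw":0.042},{"x":0,"y":0,"z":0,"spin":0,"claw":0.042},{"x":0,"y":0,"z":0,"spin":0,"claw":0.042}]' 50
python3 go.py 0.5346 -0.3869 0.016 107.5
```

```text
time_s: 31.75
tcp_pos: [0.5348, -0.3869, 0.0158]
ee_rot: [-1.857, -2.534, -0.0]
contact_force: [-1.2, 0.9, 0.3]
gripper_width: 0.0489
finger_force: 51.5
t 31.75 tcp [ 0.5348 -0.3869  0.0158] yaw 107.5 q [-38.  25. 103.   0.  52. -56.] w 0.0489 F [-1.2  0.9  0.3] ff 51.5
need tool shift [ 0.     -0.0002 -0.0002] spin 0.001
```

Gripped at 49 mm, as it should be for a 50 mm body. Lift, then carry it 53 mm along the cradle.

```bash
python3 -m inch '[{"x":0,"y":0,"z":-0.008,"spin":0,"claw":0.042},{"x":0,"y":0,"z":-0.012,"spin":0,"claw":0.042},{"x":0,"y":0,"z":-0.015,"spin":0,"claw":0.042},{"x":0,"y":0,"z":-0.015,"spin":0,"claw":0.042},{"x":0.01,"y":0,"z":0,"spin":0,"claw":0.042},{"x":0.015,"y":0,"z":0,"spin":0,"claw":0.042},{"x":0.015,"y":0,"z":0,"spin":0,"claw":0.042},{"x":0.013,"y":0,"z":0,"spin":0,"claw":0.042},{"x":0,"y":0,"z":0,"spin":0,"claw":0.042},{"x":0,"y":0,"z":0,"spin":0,"claw":0.042}]'
python3 go.py 0.5187 -0.3364 0.066 107.5
cat > sm.py <<'E'
import sys
from h import *
u=np.array([-.3007,.9537]);c=np.array([.5187,-.3364])
im=get_image("scene")[:,:,::-1].copy(); cv2.imwrite(f"pics/{sys.argv[1]}.png",im)
g=im[200:240,142:210]; h=cv2.cvtColor(g,cv2.COLOR_BGR2HSV)
print("    "+"".join(str((142+k)//10%10) if (142+k)%10==0 else "." for k in range(68)))
for r in range(g.shape[0]): print(200+r,"".join("B" if 100<h[r,k,0]<130 and h[r,k,1]>120 else " " if h[r,k,1]>75 and h[r,k,2]>75 else "#" if h[r,k,2]>115 else "o" if h[r,k,2]>75 else "." for k in range(68)))
z=float(sys.argv[2])
for x in(-37,37,67): print(x,[np.round(proj("scene",(*(c+u*x/1000),z+d)),1).tolist() for d in(-.025,-.01,0,.01,.025)])
E
python3 sm.py s11 .086
```

```text
time_s: 32.75
tcp_pos: [0.5185, -0.3357, 0.0654]
ee_rot: [-1.855, -2.535, 0.0]
contact_force: [-0.0, -0.2, -3.0]
gripper_width: 0.0486
finger_force: 52.2
t 32.75 tcp [ 0.5185 -0.3357  0.0654] yaw 107.6 q [-35.  18. 107.  -0.  55. -53.] w 0.0486 F [-0.  -0.2 -3. ] ff 52.2
need tool shift [-0.0007 -0.     -0.0006] spin 0.002
    ........5.........6.........7.........8.........9.........0.........
200                       B..........B.                                 
201                       B..........B.                                 
202                       B............                                 
203                       B..........B.     ..#                         
204                       ...........B.####o.B#.                        
205                       ............o#####.B#.                        
206                   ##..............######..#.                        
207                  ###..............######..#..      ....             
208                  ###..............######.B#.....BBB..B.             
209                 ####............B.######.
[... 1770 characters left out ...]
         
234            B.   ..BBBBBBBBB..............o............B.            
235            B.   .BBBBBBBBBBB..........................B.            
236            B.   BBBBBBBBBBBB............................            
237            B....BBBBBBBBBBBB..........................B.          ##
238            B...BBBBBBBBBBBBBB..........................B       #####
239            B....BBBBBBBBBBBBB...........................     ######o
-37 [[160.7, 219.5], [160.0, 215.3], [159.4, 212.5], [158.9, 209.7], [158.1, 205.4]]
37 [[186.9, 217.2], [186.3, 213.1], [185.9, 210.3], [185.4, 207.5], [184.8, 203.2]]
67 [[197.4, 216.3], [196.9, 212.2], [196.5, 209.4], [196.1, 206.6], [195.6, 202.3]]
```

The pack is level and centred in the gripper: its body runs from columns 158 to 188, against 159 to 186 predicted. Lowering it into the saddles.

```bash
python3 -m inch '[{"x":-0.001,"y":0,"z":0.012,"spin":0,"claw":0.042},{"x":0,"y":0,"z":0.012,"spin":0,"claw":0.042},{"x":0,"y":0,"z":0.01,"spin":0,"claw":0.042},{"x":0,"y":0,"z":0.005,"spin":0,"claw":0.042},{"x":0,"y":0,"z":0.003,"spin":0,"claw":0.042},{"x":0,"y":0,"z":0.002,"spin":0,"claw":0.042},{"x":0,"y":0,"z":0.001,"spin":0,"claw":0.042},{"x":0,"y":0,"z":0,"spin":0,"claw":0.042},{"x":0,"y":0,"z":0,"spin":0,"claw":0.042},{"x":0,"y":0,"z":0,"spin":0,"claw":0.042}]' 30
python3 go.py 0.5187 -0.3364 0.018 107.5
```

```text
time_s: 33.8
tcp_pos: [0.5194, -0.3376, 0.0213]
ee_rot: [1.856, 2.533, 0.0]
contact_force: [-0.5, -0.1, -3.6]
gripper_width: 0.0485
finger_force: 52.2
t 33.8 tcp [ 0.5194 -0.3376  0.0213] yaw 107.5 q [-35.  21. 109.   0.  50. -53.] w 0.0485 F [-0.5 -0.1 -3.6] ff 52.2
need tool shift [ 0.0013 -0.0003  0.0033] spin 0.001
```

```bash
python3 -m inch '[{"x":0,"y":0,"z":0.001,"spin":0,"claw":0.042},{"x":0,"y":0,"z":0.001,"spin":0,"claw":0.042},{"x":0,"y":0,"z":0.001,"spin":0,"claw":0.042},{"x":0,"y":0,"z":0.001,"spin":0,"claw":0.042},{"x":0,"y":0,"z":0,"spin":0,"claw":0.042},{"x":0,"y":0,"z":0,"spin":0,"claw":0.042},{"x":0,"y":0,"z":0,"spin":0,"claw":0.042},{"x":0,"y":0,"z":0,"spin":0,"claw":0.042},{"x":0,"y":0,"z":0,"spin":0,"claw":0.042},{"x":0,"y":0,"z":0,"spin":0,"claw":0.042}]'
python3 go.py 0.5187 -0.3364 0.018 107.5
```

```text
time_s: 34.8
tcp_pos: [0.5189, -0.3379, 0.0184]
ee_rot: [1.857, 2.534, -0.001]
contact_force: [-4.7, 0.5, 7.4]
gripper_width: 0.0488
finger_force: 53.5
t 34.8 tcp [ 0.5189 -0.3379  0.0184] yaw 107.5 q [-35.  21. 109.  -0.  50. -53.] w 0.0488 F [-4.7  0.5  7.4] ff 53.5
need tool shift [0.0015 0.0003 0.0004] spin 0.0
```

Contact at the expected height. Release and retreat upward.

```bash
python3 -m inch '[{"x":0,"y":0,"z":0,"spin":0,"claw":0.052},{"x":0,"y":0,"z":0,"spin":0,"claw":0.058},{"x":0,"y":0,"z":0,"spin":0,"claw":0.066},{"x":0,"y":0,"z":0,"spin":0,"claw":0.074},{"x":0,"y":0,"z":0,"spin":0,"claw":0.078},{"x":0,"y":0,"z":0,"spin":0,"claw":0.078},{"x":0,"y":0,"z":-0.01,"spin":0,"claw":0.078},{"x":0,"y":0,"z":-0.02,"spin":0,"claw":0.078},{"x":0,"y":0,"z":-0.03,"spin":0,"claw":0.078},{"x":0,"y":0,"z":-0.03,"spin":0,"claw":0.078}]'
python3 -m inch '[{"x":0,"y":0,"z":-0.03,"spin":0,"claw":0.078},{"x":0,"y":0,"z":-0.04,"spin":0,"claw":0.078},{"x":0,"y":0,"z":-0.03,"spin":0,"claw":0.078},{"x":0.04,"y":0,"z":0,"spin":0,"claw":0.078},{"x":0.045,"y":0,"z":0,"spin":0,"claw":0.078},{"x":0.045,"y":0,"z":0,"spin":0,"claw":0.078},{"x":0.045,"y":0,"z":0,"spin":0,"claw":0.078},{"x":0.04,"y":0,"z":0,"spin":0,"claw":0.078},{"x":0,"y":0,"z":0,"spin":0,"claw":0.078},{"x":0,"y":0,"z":0,"spin":0,"claw":0.078}]'
python3 sm.py s12 .036; python3 go.py 0.5187 -0.3364 0.2 107.5
```

```text
time_s: 35.8
tcp_pos: [0.5188, -0.3372, 0.1079]
ee_rot: [-1.856, -2.533, 0.0]
contact_force: [0.7, -0.8, -0.4]
gripper_width: 0.078
finger_force: 0.0
time_s: 36.8
tcp_pos: [0.4545, -0.132, 0.2077]
ee_rot: [1.853, 2.534, 0.0]
contact_force: [0.8, -0.8, 0.7]
gripper_width: 0.078
finger_force: 0.0
    ........5.........6.........7.........8.........9.........0.........
200                                                                     
201                                                                     
202                                                                     
203                                                                     
204                                                                     
205                                                                     
206                                                                     
207                                                                     
208                                                                     
209                                                                     
2
[... 1911 characters left out ...]
 B.   BBBBBBBBBBBB.........B................B.            
237            B....BBBBBBBBBBBB..........................B.          ##
238            BB...BBBBBBBBBBBB............................       #####
239            B....BBBBBBBBBBBBB.........................B.     ######o
-37 [[163.3, 233.0], [162.5, 229.0], [162.0, 226.3], [161.5, 223.6], [160.7, 219.5]]
37 [[188.9, 230.7], [188.3, 226.7], [187.9, 224.0], [187.5, 221.3], [186.9, 217.2]]
67 [[199.3, 229.8], [198.7, 225.8], [198.4, 223.1], [198.0, 220.4], [197.4, 216.3]]
t 36.85 tcp [ 0.4549 -0.1327  0.2077] yaw 107.6 q [-19.  -6. 117.  -0.  69. -37.] w 0.0782 F [-0.3 -0.8 -0.5] ff 0.0
need tool shift [-0.2134 -0.0007  0.008 ] spin 0.001
```

The body now lies level at the predicted rows (219→217), with both ends within about 5 mm of plan. I'll check once in the top view, for the cap as well.

```bash
python3 - <<'E'
from h import *
u=np.array([-.3007,.9537]);c=np.array([.5187,-.3364]);v=np.array([-u[1],u[0]])
im=get_image("top")[:,:,::-1].copy(); cv2.imwrite("pics/t13.png",im)
g=im[188:230,346:408]; h=cv2.cvtColor(g,cv2.COLOR_BGR2HSV)
print("    "+"".join(str((346+k)//10%10) if (346+k)%10==0 else "." for k in range(62)))
for r in range(g.shape[0]): print(188+r,"".join(" " if h[r,k,1]>75 and h[r,k,2]>75 else "#" if h[r,k,2]>115 else "o" if h[r,k,2]>75 else "." for k in range(62)))
for x,z in((-37.5,.061),(37.5,.061),(67.5,.046)): print(x,[np.round(proj("top",(*(c+u*x/1000+v*y/1000),z if y==0 else z-.02)),1).tolist() for y in(-25,0,25)])
E
```

```text
....5.........6.........7.........8.........9.........0.......
188                                                               
189                                                               
190 .o                                                            
191 ....o                                                         
192 .......o                                    .                 
193 ..........    .                         .....                 
194 ...........  .....                  .........                 
195 ...................              .............                
196 ....................           ...............                
197 ....................        ........ooo.......                
198 ....................   .............ooo........               
199 ......................................o###.....               
200 .......................................o##o....               
201 ....o...............oo........oo###o...o###.....              
202 oo....o.............oo.....o########o...###o....              
203   . . o. .............o#o###
[... 1239 characters left out ...]
 
222 ............oo..................                              
223 ............................                                  
224 ............o...........                                      
225 .............. ......                                         
226 ...........o.  ...                                            
227 ............                                                  
228 ######o...o                                                   
229 ########oo                                                    
-37.5 [[386.3, 197.2], [390.2, 203.7], [391.2, 211.9]]
37.5 [[364.3, 203.7], [367.9, 210.3], [369.1, 218.4]]
67.5 [[354.8, 207.0], [358.2, 213.5], [359.5, 221.5]]
```

The foot edge is at column 390, against 390.2 predicted, so the pack is centred in the cradle. The cap was seen flat in the dish, and the arm is clear. Handing in.

```bash
python3 -c "
from station import *
print(finish_job())"
```

```text
the job is handed in; nothing more can be done
None
```

I handed the job in at about 37 s of the 72 s allowed, with every step carried out: the cap lies flat, fin up, in the dish, and the pack, once stood on the desk and released, lies centred and level in both cradle saddles. The tool couldn't tilt, so I tipped the pack into the first saddle before taking it by the body. The hand-in returned no verdict.

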